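# Close the tray clamp

## Robot

A 6-joint arm with a two-finger parallel gripper is mounted at the origin on the work surface. World frame = base frame: x ahead of the robot, y to its left, z up, the work surface at z = 0. Lengths are in m, angles in rad, forces in N, time in s.
With the tool pointing down it reaches from about 0.3 to 0.775 m from the base axis. Payload 14.6 kg.
Tool frame: the origin (TCP) lies at the very end of the fingers, on their centre line; the grasp point (between the pads) lies 19 mm behind it; z points along the fingers, y is the direction in which the jaws open and shut (so a half turn about z gives the same grasp; the last joint's range is limited). The gripper opens to 94 mm and grips with 3 to 60 N. Pads are 16 mm wide; open, the fingers measure 119 mm over their backs; the gripper's body (75 mm by 177 mm) begins 78 mm behind the grasp point.
Start: joints at [-1.302, 0.3, 1.521, -0, 1.321, -0.067], TCP at [0.181, -0.519, 0.171] pointing down, gripper open.
Joint ranges: [-3.03, 3.03], [-0.79, 2.21], [0.23, 2.52], [-1.04, 4.18], [0, 3.07], [-2.55, 2.55]. Speed limits (rad/s): [2.22, 2.22, 2.57, 3.14, 3.14, 3.14].

## Interface

Orientations are given as [roll, pitch, yaw] about the fixed x, y, z axes, in that order (R = Rz(yaw) Ry(pitch) Rx(roll)).
In Python, from station import ctrl, vision, ticket gives the robot as it stands.
- The arm moves only by the tool step_arm, never from a script. Its argument "steps" is a list of rows, each an object of numbers: "x", "y", "z": the shift along the tool's x, y, z in m; "ax", "ay", "az": the turn, a rotation vector about the tool's x, y, z in degrees; "claw": the finger opening in m, from 0 to 0.094. A call has 1 to 5 rows; each row shifts and turns the pose as measured when the row begins, along the tool's axes as they then stand; what a row does not reach is not made up. A row lasts 1/12 s, in which the tool goes at most 41.7 mm and 7.16 degrees, less where a joint would pass 70% of its speed; a pose out of reach is approached as far as the arm can. A call with a gripper value outside its range is refused whole. The fingers move at their own pace and stop on an object; "grip_force" is the grip in N (left out, the last holds). Time passes only in rows, so rows that do not move let the fingers close. It gives the time, the measured TCP pose, the force and the opening at its end, in the units of the state.
- ctrl.get_obs(): the state, without advancing time (a new reading comes with each control period).
- vision.camera(name): name is "side" or "top"; returns (picture, depth): 384x512x3 uint8, red, green, blue; 384x512 float32, m along the optical axis (not along the pixel's ray), 0 where there is no reading.
- vision.camera_params(name): a dict with "fov_y" (degrees; the focal length in pixels is half the picture's height over the tangent of half this angle, whatever the lens; pixels are square), "cx", "cy" (the principal point, pixels), "k1" (the pictures are not rectified: a ray, as slopes to the right and down, at radius r is drawn at 1 + k1 r^2 times it, then the intrinsics apply), "origin" and "attitude" of the camera in the world. Camera axes: x right, y up, looking along -z (the intrinsics and any distortion apply to the point x, -y, -z); pixel columns grow to the right and rows downward; lengths in m; the calibration is good to about 2 mm. A picture is of the moment at which its call begins. camera_params takes no time and is no camera call.
- ticket.hand_in(): hands the job in, once; it reports no verdict.
The state is a dict: "time_s": time; "qpos": joint angles; "joint_vel": joint speeds; "tau": joint torques, N m; "ee_pos": TCP position; "eef_rot": TCP orientation; "force": force on the tool from outside, world axes, zero at the start; "moment": the same for the moment, N m; "grip_width": finger opening in m.
Only numpy, scipy, OpenCV 4.12 (cv2) and the standard library are available. Lean on these libraries where they do the work, as an engineer would, in place of code of your own. Each camera call takes 0.05 s, during which the arm holds its last target.

## Task

The clear component tray in the lane with the yellow release button is lying loose. Hold the yellow button down and, keeping it down, slide its fence along the rail until the fence has pushed the tray fully home against the lane's grey end stop; then let the button come up so that the fence stays locked there. Leave the other lane, with the blue button, as it is.

Things in the scene. Friction and masses are not known exactly. Their poses are not given: they have to be found in the camera images.
- a_press (a point): top centre of the yellow thumb button, 44 (along rail) x 36 mm, top 50 mm above the bench, on the grey fence carriage of the lane with the clear tray. x axis: along the rail to the end stop (slide this way); z up; y towards the tray channel. A 6 mm wall stands 8 mm above it at each rail-wise end (54 mm between walls), sides open: a tip pressed down on it and moved along x carries the fence
- a_fence (a joint): yellow-button fence along its rail, m: 0 farthest from the end stop, growing towards it, 0.103 when the tray is clamped between its jaw and the stop. Toothed lock, released while the button is down (slides with 1 to 2 N); it locks in steps of 24 mm (up to 7 mm play), last at 0.092 and beyond. The aluminium jaw spans the channel, its pushing face 12 mm ahead (x) of the button's centre
- a_button (a joint): how far the yellow button is down, m: 0 up (fence locked), 0.006 fully down. Takes 2 N to start and 3.5 N to go fully down; the lock is off from 3.5 mm down. It springs up when released and locks the fence (between two lock positions it stays half down)
- a_tray_center (a point): centre (half-way up) of the clear (pale) tray with black modules, 110 (along rail) x 100 x 18 mm, 0.1 to 0.2 kg. Loose in a 107 mm wide channel, floor 8 mm above the bench, between jaw and grey end stop, 15 to 45 mm short of the stop. It is 67 mm ahead (x) of the button's centre when the jaw touches it
- b_press (a point): centre of the top of the blue button on the other, identical lane, whose fence already holds a black tray home: to be left as it is
Things that resemble listed ones, but are neither listed nor needed, are in the scene too. What is shaped like the part that bears a_tray_center but orange is not meant.

How it is judged:
On the way, in this order (a step that is already met when the one before it is completed fails the run):
1. the yellow button is held down while the fence is still back (value of joint a_button above 0.002 m and value of joint a_fence below 0.06 m), for 0.1 s.
2. the fence arrives home (within 10 mm) with the button still held down (value of joint a_button above 0.002 m and value of joint a_fence above 0.093 m), for 0.1 s.
At the end, for the whole second after the job is handed in: Yellow-button fence within 10 mm of clamped (joint 0.093 or more), button up again (within 1 mm), clear tray flat (tilt under 0.1 rad) in the channel with the jaw against it (within 10 mm), so home at the end stop; blue-button fence within 12 mm of where it was (value of joint a_fence between 0.093 and 0.11 m and value of joint a_button below 0.001 m and x of a_tray_center in the frame of a_press between 0.057 and 0.077 m and y of a_tray_center in the frame of a_press between 0.075 and 0.095 m and angle between a_tray_center's own z axis and vertical below 0.1 rad and height (world z) of a_tray_center below 0.025 m and distance of b_press from where it was at the start of the episode below 0.012 m); the robot touches nothing.
It fails at once if the blue-button fence is moved by more than 12 mm (distance of b_press from where it was at the start of the episode above 0.012 m).
It also fails if it takes over 32 s, if anything falls off the work surface, if the arm or the gripper's body presses on something with over 40 N, if the wrist force passes 120 N, or if a joint passes its speed limit or range.

## Working session

There is one attempt and no reset: what is moved stays moved. The work goes in short steps, Python scripts to look and compute and a tool call to move; the robot and the scene stay as the last step left them, time stands still between calls to the robot, and variables do not carry over. Pictures are saved under pics/ and viewed, and the job is handed in when it is done.

Besides the shell and the picture viewer there is one more tool, called after "Call:" as name(argument=value, ...) on one line, values as JSON. step_arm: Moves the arm, as the interface text tells. Its arguments: {"type":"object","properties":{"steps":{"type":"array"},"grip_force":{"type":"number"}},"required":["steps"]}

```bash
mkdir -p pics; cat > h.py <<'E'
import numpy as np,cv2,pickle
from station import ctrl,vision,ticket
def snap(n,tag):
    p,d=vision.camera(n); cv2.imwrite(f'pics/{tag}.png',p[:,:,::-1]); np.savez(f'{tag}.npz',p=p,d=d); return p,d
E
python3 - <<'E'
from h import *
for n in('top','side'):
    snap(n,n+'0'); print(n,vision.camera_params(n))
print(ctrl.get_obs())
E
```

```text
top {'fov_y': 57.45987101817739, 'cx': 256.98283496469554, 'cy': 190.20892306176032, 'k1': 0.029662822874123692, 'origin': array([0.51297582, 0.09586481, 0.75828469]), 'attitude': array([ 0.06911278, -0.04041798, -1.57297376])}
side {'fov_y': 54.70265906798477, 'cx': 258.43621225938693, 'cy': 192.87453579740298, 'k1': -0.0013237451409746745, 'origin': array([0.34357774, 0.7738529 , 0.47781214]), 'attitude': array([ 1.0529886 , -0.01049594, -2.82211899])}
{'time_s': 0.1, 'qpos': array([-1.30158888e+00,  3.00406422e-01,  1.52150537e+00,  2.57411494e-05,
        1.32073478e+00, -6.66069118e-02]), 'joint_vel': array([-0.0005565 , -0.00114657, -0.00151835, -0.00242837, -0.00080494,
        0.00113314]), 'tau': array([ 1.34997339e-03, -5.32644582e+01, -3.53282332e+01,  7.09121092e-02,
        2.34559318e-02, -8.16697707e-05]), 'ee_pos': array([ 0.18117333, -0.51901153,  0.17015387]), 'eef_rot': array([-3.14054274e+00, -9.50245014e-05,  3.35807929e-01]), 'force': array([ 0.44594923, -0.86050452,  0.1589304 ]), 'moment': array([ 0.00400688,  0.06321597, -0.03820826]), 'grip_width': 0.09382188786143987}
```

View pics/top0.png

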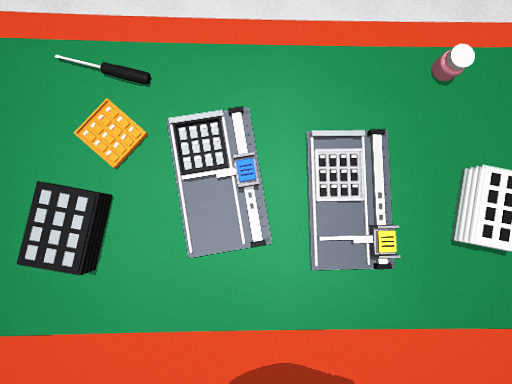

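View pics/side0.png

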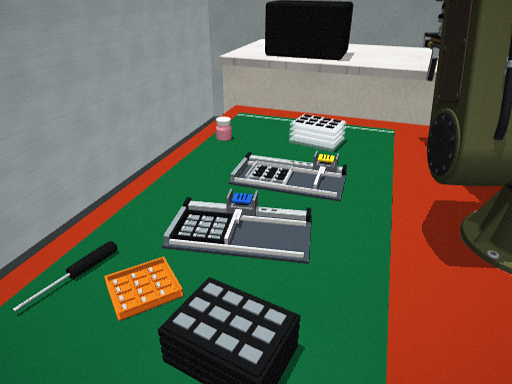

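Top view: the yellow button is at (387,241). The pale tray is in its channel at (339,175), and the grey end stop is at (337,133), so the slide goes up the image.

Look-alikes:
- **Buttons:** blue at (246,170).
- **Trays:** white stack at (490,208), orange tray at (110,133), black stack at (65,227), and the black tray in the blue lane at (200,146).

I choose the yellow button and will measure it with a close crop.

```bash
cat >> h.py <<'E'
from scipy.spatial.transform import Rotation as Ro
def ray(n,uv):
    c=vision.camera_params(n); f=192/np.tan(np.radians(c['fov_y']/2))
    K=np.array([[f,0,c['cx']],[0,f,c['cy']],[0,0,1.]])
    q=cv2.undistortPoints(np.array(uv,float).reshape(-1,1,2),K,np.array([c['k1'],0,0,0,0.])).reshape(-1,2)
    d=np.c_[q[:,0],-q[:,1],-np.ones(len(q))]
    return np.array(c['origin']),Ro.from_euler('xyz',c['attitude']).apply(d)
def onz(n,uv,z):
    o,d=ray(n,uv); return o+d*((z-o[2])/d[:,2])[:,None]
def mask(p,lo,hi):
    h=cv2.cvtColor(p,cv2.COLOR_RGB2HSV); m=cv2.inRange(h,lo,hi)
    k,l,s,c=cv2.connectedComponentsWithStats(m); i=1+s[1:,4].argmax(); return (l==i).astype(np.uint8),s[i]
YEL=((22,120,100),(35,255,255)); BLU=((100,120,80),(120,255,255))
def btn(p,col):
    m,s=mask(p,*col); m=cv2.morphologyEx(m,cv2.MORPH_CLOSE,np.ones((7,7)))
    c=max(cv2.findContours(m,0,2)[0],key=cv2.contourArea); return cv2.minAreaRect(c)
E
python3 - <<'E'
from h import *
p=np.load('top0.npz')['p'];d=np.load('top0.npz')['d'];ps=np.load('side0.npz')['p']
for c in(YEL,BLU):
    r=btn(p,c);rs=btn(ps,c);print(r,rs)
    print('top',onz('top',[r[0]],.05),'side',onz('side',[rs[0]],.05))
    u,v=map(int,r[0]);o,dd=ray('top',[r[0]]);print('depth pt',o+dd[0]*d[v,u])
    print('corners',onz('top',cv2.boxPoints(r),.05).round(4).tolist())
# rail lines: edges of channel, black rail end pieces
for n,uv in dict(L=[[309,132],[312,268]],strip=[[364,150],[366,230]],).items():
    q=onz('top',uv,.01);print(n,q,np.arctan2(*(q[0]-q[1])[1::-1]))
cv2.imwrite('pics/crop.png',cv2.resize(p[115:285,295:415],None,fx=4,fy=3.5,interpolation=cv2.INTER_CUBIC)[:,:,::-1])
E
```

```text
((386.5369567871094, 241.16461181640625), (22.021596908569336, 18.027755737304688), 86.8201675415039) ((325.9000244140625, 157.8000030517578), (15.876444816589355, 7.069979667663574), 7.125016689300537)
top [[ 0.45849806 -0.19577027  0.05      ]] side [[ 0.45904477 -0.19204878  0.05      ]]
depth pt [ 0.45847982 -0.19586794  0.04976279]
corners [[0.4797, -0.1767, 0.05], [0.4817, -0.2137, 0.05], [0.4374, -0.2147, 0.05], [0.4355, -0.1779, 0.05]]
((245.8378448486328, 169.5270233154297), (21.700664520263672, 16.933095932006836), 80.53767395019531) ((241.4590301513672, 197.84812927246094), (20.505640029907227, 10.457290649414062), 6.709836959838867)
top [[0.60413818 0.08971159 0.05      ]] side [[0.60443508 0.09388006 0.05      ]]
depth pt [0.60425885 0.08970345 0.04906245]
corners [[0.6231, 0.1103, 0.05], [0.629, 0.0763, 0.05], [0.5852, 0.0691, 0.05], [0.5794, 0.103, 0.05]]
L [[ 0.6919147  -0.04818215  0.01      ]
 [ 0.39955014 -0.05085374  0.01      ]] 0.00913760168522077
strip [[ 0.65278939 -0.16826598  0.01      ]
 [ 0.47928064 -0.16851812  0.01      ]] 0.0014531559309231118
```

View pics/crop.png

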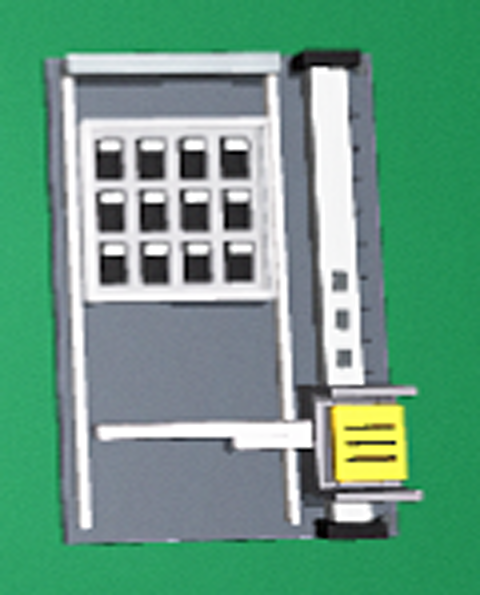

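```bash
python3 - <<'E'
from h import *
g=lambda a:[[295+x/4,115+y/3.5] for x,y in a]
for n,a,z in(('Ledge',[(67,540),(47,60)],.004),('Redge',[(397,535),(372,70)],.004),('chL',[(85,522),(68,80)],.02),('chR',[(293,518),(272,80)],.02),('stop lower face',[(68,75),(280,75)],.025),('jaw top edge',[(98,426),(230,424)],.04),('tray top',[(88,122),(268,118)],.026),('tray bot',[(88,298),(272,300)],.026)):
    q=onz('top',g(a),z);e=q[1]-q[0];print(n,q.round(4).tolist(),'ang',np.arctan2(e[1],e[0]).round(4))
E
```

```text
Ledge [[0.3959, -0.0515, 0.004], [0.693, -0.0444, 0.004]] ang 0.0238
Redge [[0.3981, -0.2296, 0.004], [0.6875, -0.2244, 0.004]] ang 0.0178
chL [[0.409, -0.058, 0.02], [0.6768, -0.0526, 0.02]] ang 0.02
chR [[0.4108, -0.1679, 0.02], [0.6773, -0.1631, 0.02]] ang 0.0179
stop lower face [[0.6788, -0.0516, 0.025], [0.6793, -0.1657, 0.025]] ang -1.566
jaw top edge [[0.4672, -0.0614, 0.04], [0.4681, -0.1296, 0.04]] ang -1.5567
tray top [[0.6497, -0.0618, 0.026], [0.6526, -0.1584, 0.026]] ang -1.5416
tray bot [[0.5428, -0.0603, 0.026], [0.5415, -0.158, 0.026]] ang -1.5833
```

Call:
step_arm(steps=[{"az":6.5,"claw":0},{"az":6.5,"claw":0},{"az":6.2,"claw":0},{"claw":0}])

```text
validation failed for argument at $.st...
```

Call:
step_arm(steps=[{"x":0,"y":0,"z":0,"ax":0,"ay":0,"az":6.5,"claw":0.0},{"x":0,"y":0,"z":0,"ax":0,"ay":0,"az":6.5,"claw":0.0},{"x":0,"y":0,"z":0,"ax":0,"ay":0,"az":5.2,"claw":0.0}])

```text
time_s: 0.35
ee_pos: [0.181, -0.5185, 0.1691]
eef_rot: [-3.138, 0.001, 0.01]
force: [-0.0, -0.1, 0.9]
grip_width: 0.0773
```

Call:
step_arm(steps=[{"x":0.027,"y":-0.029,"z":0,"ax":0,"ay":0,"az":0,"claw":0.0},{"x":0.027,"y":-0.029,"z":0,"ax":0,"ay":0,"az":0,"claw":0.0},{"x":0.027,"y":-0.029,"z":0,"ax":0,"ay":0,"az":0,"claw":0.0},{"x":0.027,"y":-0.029,"z":0,"ax":0,"ay":0,"az":0,"claw":0.0},{"x":0.027,"y":-0.029,"z":0,"ax":0,"ay":0,"az":0,"claw":0.0}])

```text
time_s: 0.77
ee_pos: [0.315, -0.3711, 0.1669]
eef_rot: [-3.135, 0.003, -0.008]
force: [0.7, -0.9, 0.4]
grip_width: 0.0445
```

Call:
step_arm(steps=[{"x":0.027,"y":-0.029,"z":0,"ax":0,"ay":0,"az":0,"claw":0.0},{"x":0.027,"y":-0.029,"z":0,"ax":0,"ay":0,"az":0,"claw":0.0},{"x":0.027,"y":-0.029,"z":0,"ax":0,"ay":0,"az":0,"claw":0.0},{"x":0.027,"y":-0.029,"z":0,"ax":0,"ay":0,"az":0,"claw":0.0},{"x":0,"y":0,"z":0,"ax":0,"ay":0,"az":0,"claw":0.0}])

```text
time_s: 1.18
ee_pos: [0.4305, -0.2444, 0.1666]
eef_rot: [-3.134, 0.004, -0.005]
force: [-0.8, -0.5, 0.5]
grip_width: 0.0108
```

Call:
step_arm(steps=[{"x":0.0145,"y":-0.025,"z":0,"ax":0,"ay":0,"az":-0.7,"claw":0.0},{"x":0.014,"y":-0.024,"z":0,"ax":0,"ay":0,"az":-0.7,"claw":0.0},{"x":0,"y":0,"z":0.03,"ax":0,"ay":0,"az":0,"claw":0.0},{"x":0,"y":0,"z":0.02,"ax":0,"ay":0,"az":0,"claw":0.0},{"x":0,"y":0,"z":0.0,"ax":0,"ay":0,"az":0,"claw":0.0}])

```text
time_s: 1.6
ee_pos: [0.4613, -0.1904, 0.1152]
eef_rot: [-3.134, 0.003, 0.026]
force: [-0.1, -0.1, -0.1]
grip_width: 0.0002
```

```bash
python3 - <<'E'
from h import *
o=ctrl.get_obs();print(o['ee_pos'],o['eef_rot'],o['force'])
p,_=snap('side','s1')
cv2.imwrite('pics/s1c.png',cv2.resize(p[90:220,220:380],None,fx=4,fy=4,interpolation=cv2.INTER_CUBIC)[:,:,::-1])
E
```

```text
[ 0.46125467 -0.1903667   0.11519476] [-3.13412458e+00  3.06839235e-03  2.61605377e-02] [-0.06428648 -0.1251828  -0.06087782]
```

View pics/s1c.png

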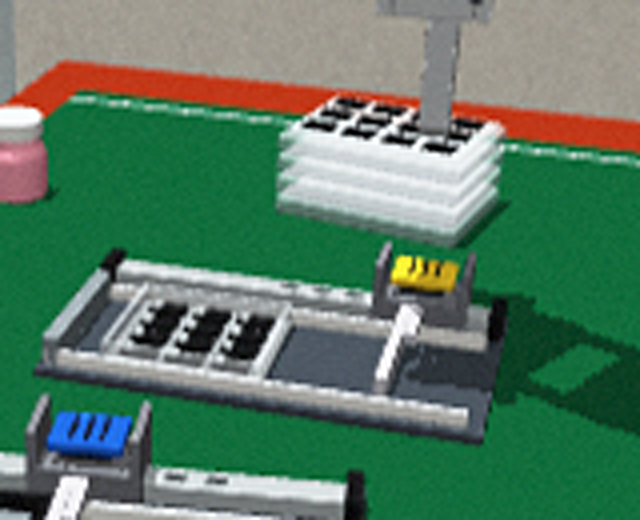

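The fingertip hangs straight above the yellow button (about (431,275) in the crop). I'll make a small correction and go down.

Call:
step_arm(steps=[{"x":-0.001,"y":0.0025,"z":0.02,"ax":0,"ay":0,"az":0,"claw":0.0},{"x":-0.001,"y":0.002,"z":0.02,"ax":0,"ay":0,"az":0,"claw":0.0},{"x":0,"y":0,"z":0.012,"ax":0,"ay":0,"az":0,"claw":0.0},{"x":0,"y":0,"z":0.0,"ax":0,"ay":0,"az":0,"claw":0.0}])

```text
time_s: 1.98
ee_pos: [0.4608, -0.1977, 0.0678]
eef_rot: [-3.137, -0.002, 0.024]
force: [0.7, 0.0, 0.8]
grip_width: 0.0004
```

Call:
step_arm(steps=[{"x":-0.001,"y":-0.002,"z":0.008,"ax":0,"ay":0,"az":0,"claw":0.0},{"x":0,"y":0,"z":0.006,"ax":0,"ay":0,"az":0,"claw":0.0},{"x":0,"y":0,"z":0.002,"ax":0,"ay":0,"az":0,"claw":0.0}])

```text
time_s: 2.23
ee_pos: [0.461, -0.1972, 0.0542]
eef_rot: [-3.139, -0.006, 0.023]
force: [-0.0, -0.1, -1.0]
grip_width: 0.0004
```

Call:
step_arm(steps=[{"x":0,"y":0,"z":0.003,"ax":0,"ay":0,"az":0,"claw":0.0},{"x":0,"y":0,"z":0.002,"ax":0,"ay":0,"az":0,"claw":0.0}])

```text
time_s: 2.4
ee_pos: [0.4615, -0.1975, 0.0499]
eef_rot: [-3.14, -0.007, 0.022]
force: [0.0, 0.1, -0.1]
grip_width: 0.0004
```

Call:
step_arm(steps=[{"x":-0.001,"y":0,"z":0.002,"ax":0,"ay":0,"az":0,"claw":0.0},{"x":-0.001,"y":0,"z":0.002,"ax":0,"ay":0,"az":0,"claw":0.0},{"x":0,"y":0,"z":0.002,"ax":0,"ay":0,"az":0,"claw":0.0}])

```text
time_s: 2.65
ee_pos: [0.4598, -0.1977, 0.044]
eef_rot: [-3.141, -0.008, 0.023]
force: [-0.2, 0.9, 0.4]
grip_width: 0.0004
```

Call:
step_arm(steps=[{"x":0,"y":0,"z":0.002,"ax":0,"ay":0,"az":0,"claw":0.0},{"x":0,"y":0,"z":0.002,"ax":0,"ay":0,"az":0,"claw":0.0}])

```text
time_s: 2.82
ee_pos: [0.4598, -0.1978, 0.0398]
eef_rot: [-3.141, -0.008, 0.023]
force: [-0.3, -0.0, 0.2]
grip_width: 0.0004
```

The tip is at z = 0.040 with no force, although the button top should be at 0.050. I'll look before going any lower.

```bash
python3 - <<'E'
from h import *
p,_=snap('side','s2');t,_=snap('top','t2')
a=cv2.resize(p[90:200,250:370],(540,495),interpolation=cv2.INTER_CUBIC)
cv2.imwrite('pics/s2c.png',a[:,:,::-1])
cv2.imwrite('pics/t2.png',t[:,:,::-1])
print(ctrl.get_obs())
E
```

```text
{'time_s': 2.9167, 'qpos': array([-0.4822486 ,  0.34183911,  1.79863987,  0.00580393,  0.99469903,
        1.06281616]), 'joint_vel': array([ 0.00060743, -0.00366667, -0.00367074,  0.00115457,  0.00780275,
       -0.00113744]), 'tau': array([-1.49251835e-02, -4.98475134e+01, -2.96200615e+01,  5.31773013e-02,
       -1.86256589e-01, -1.23415371e-03]), 'ee_pos': array([ 0.45969211, -0.19764672,  0.03962408]), 'eef_rot': array([-3.14043883, -0.00797521,  0.02258085]), 'force': array([-0.26026487, -0.60832079, -0.51780746]), 'moment': array([ 0.05138364,  0.02991741, -0.00382222]), 'grip_width': 0.0002771259354633245}
```

View pics/s2c.png

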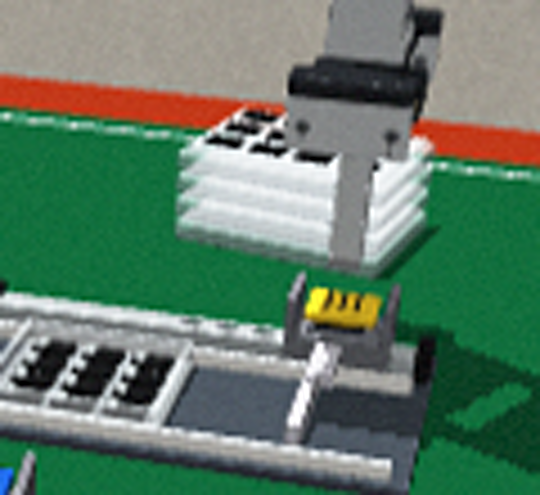

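View pics/t2.png

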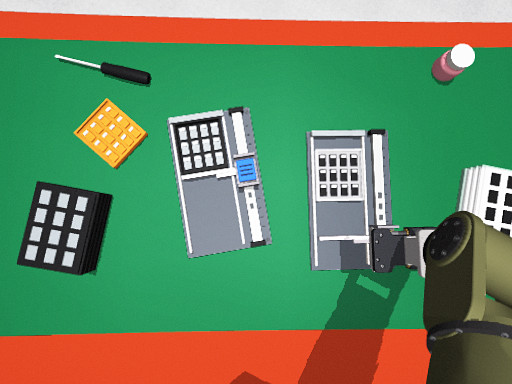

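```bash
python3 - <<'E'
from h import *
for z in(.03,.04,.05,.06,.07,.08): print(z,onz('side',[[328,148.9],[326,155]],z).round(4).tolist())
d=np.load('top0.npz')['d'];t=np.load('t2.npz');s=np.load('s2.npz')
# depth points
def pt(n,u,v,D):
    o,r=ray(n,[[u,v]]);return (o+r[0]*D[v,u]).round(4)
for u,v in((327,138),(328,143),(328,147),(326,158),(322,110),(333,115)): print('side',u,v,pt('side',u,v,s['d']))
for u,v in((375,245),(382,250),(390,250),(400,250),(410,250),(425,250)): print('top',u,v,pt('top',u,v,t['d']))
E
```

```text
0.03 [[0.4693, -0.3063, 0.03], [0.4675, -0.2576, 0.03]]
0.04 [[0.4665, -0.2821, 0.04], [0.4647, -0.2346, 0.04]]
0.05 [[0.4637, -0.258, 0.05], [0.462, -0.2115, 0.05]]
0.06 [[0.4608, -0.2339, 0.06], [0.4592, -0.1885, 0.06]]
0.07 [[0.458, -0.2098, 0.07], [0.4564, -0.1655, 0.07]]
0.08 [[0.4552, -0.1857, 0.08], [0.4537, -0.1424, 0.08]]
side 327 138 [ 0.4612 -0.1862  0.1108]
side 328 143 [ 0.457  -0.1853  0.0972]
side 328 147 [ 0.4561 -0.188   0.0846]
side 326 158 [ 0.4584 -0.1893  0.0506]
side 322 110 [ 0.4711 -0.1104  0.2092]
side 333 115 [ 0.444  -0.1141  0.1986]
top 375 245 [ 0.4652 -0.11    0.2139]
top 382 250 [ 0.4576 -0.1204  0.2147]
top 390 250 [ 0.4574 -0.1334  0.2136]
top 400 250 [ 0.4575 -0.1486  0.2148]
top 410 250 [ 0.4595 -0.1548  0.2345]
top 425 250 [ 0.463  -0.1593  0.2693]
```

```bash
python3 - <<'E'
from h import *
s=np.load('s1.npz')
def pt(n,u,v,D):
    o,r=ray(n,[[u,v]]);return (o+r[0]*D[v,u]).round(4)
for u,v in((327,100),(329,105),(329,112),(328,116),(328,120),(328,122),(328,124),(328,126)): print('side',u,v,pt('side',u,v,s['d']),s['p'][v,u])
s=np.load('s2.npz')
for u in (322,325,328,331):
  for v in (145,147,148,149,150): print('side2',u,v,pt('side',u,v,s['d']),s['p'][v,u])
E
```

```text
side 327 100 [ 0.4708 -0.1792  0.2155] [128 134 134]
side 329 105 [ 0.4644 -0.1794  0.2032] [128 129 132]
side 329 112 [ 0.4622 -0.1774  0.1855] [129 132 133]
side 328 116 [ 0.464  -0.1795  0.174 ] [131 134 133]
side 328 120 [ 0.4629 -0.1795  0.1633] [134 138 141]
side 328 122 [ 0.4626 -0.1818  0.1571] [98 99 99]
side 328 124 [ 0.4908 -0.4143  0.0723] [165 171 176]
side 328 126 [ 0.4868 -0.3872  0.075 ] [ 6  8 12]
side2 322 145 [ 0.4969 -0.3657  0.0161] [178 199 197]
side2 322 147 [ 0.4961 -0.3649  0.0095] [ 82 111  99]
side2 322 148 [ 0.4959 -0.3659  0.0056] [ 90 113 107]
side2 322 149 [ 0.4953 -0.364   0.0029] [68 92 85]
side2 322 150 [ 0.4941 -0.3569  0.0025] [ 31 102  65]
side2 325 145 [ 0.4644 -0.1848  0.0906] [134 136 134]
side2 325 147 [ 0.4642 -0.1879  0.0835] [114 115 117]
side2 325 148 [ 0.4645 -0.1923  0.0787] [91 91 92]
side2 325 149 [ 0.4859 -0.3664  0.0033] [87 99 96]
side2 325 150 [ 0.4852 -0.3634  0.0011] [ 54 100  77]
side2 328 145 [ 0.4564 -0.1857  0.0913] [130 135 134]
side2 328 147 [ 0.4561 -0.188   0.0846] [130 131 132]
side2 328 148 [ 0.4561 -0.191   0.0804] [101 100 102]
side2 328 149 [ 0.4563 -0.1947  0.0759] [92 95 97]
side2 328 150 [ 0.4757 -0.3646  0.002 ] [ 81 106  95]
side2 331 145 [ 0.4673 -0.3592  0.0228] [202 210 211]
side2 331 147 [ 0.4666 -0.3601  0.0156] [186 209 205]
side2 331 148 [ 0.4663 -0.3598  0.0122] [135 163 154]
side2 331 149 [ 0.4664 -0.3648  0.0067] [ 87 110 100]
side2 331 150 [ 0.466  -0.3644  0.0035] [ 90 114 106]
```

The reported z disagrees with the camera by a constant amount. At reported 0.115 and 0.040, the depth picture puts the visible tip at about 0.153 and 0.077, roughly 38 mm higher. The xy positions agree, and the same camera puts the button top at 0.050. So contact should come at a reported z near 0.012. I'll go down in stages, relying on force and pictures.

Call:
step_arm(steps=[{"x":0,"y":-0.001,"z":0.008,"ax":0,"ay":0,"az":0,"claw":0.0},{"x":0,"y":-0.001,"z":0.007,"ax":0,"ay":0,"az":0,"claw":0.0},{"x":0,"y":0,"z":0.003,"ax":0,"ay":0,"az":0,"claw":0.0},{"x":0,"y":0,"z":0.0,"ax":0,"ay":0,"az":0,"claw":0.0}])

```text
time_s: 3.25
ee_pos: [0.4598, -0.1954, 0.0196]
eef_rot: [-3.14, -0.008, 0.023]
force: [-0.6, 0.5, 1.1]
grip_width: 0.0005
```

```bash
python3 - <<'E'
from h import *
p,_=snap('side','s3')
cv2.imwrite('pics/s3c.png',cv2.resize(p[90:200,250:370],(540,495),interpolation=cv2.INTER_CUBIC)[:,:,::-1])
E
```

```text
(no output)
```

View pics/s3c.png

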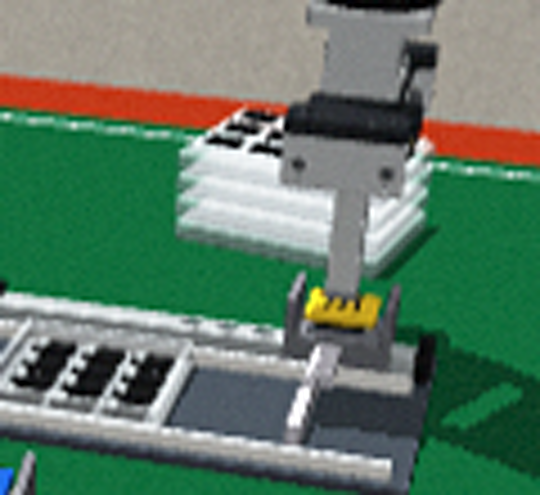

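The tip is now just above the centre of the yellow button (about (345,295) in the crop), so I'll continue in small presses.

Call:
step_arm(steps=[{"x":0,"y":0,"z":0.003,"ax":0,"ay":0,"az":0,"claw":0.0},{"x":0,"y":0,"z":0.003,"ax":0,"ay":0,"az":0,"claw":0.0},{"x":0,"y":0,"z":0,"ax":0,"ay":0,"az":0,"claw":0.0}])

```text
time_s: 3.55
ee_pos: [0.4602, -0.1955, 0.0136]
eef_rot: [-3.141, -0.009, 0.023]
force: [-1.1, 0.7, 2.3]
grip_width: 0.0008
```

Call:
step_arm(steps=[{"x":0,"y":0,"z":0.002,"ax":0,"ay":0,"az":0,"claw":0.0},{"x":0,"y":0,"z":0.002,"ax":0,"ay":0,"az":0,"claw":0.0}])

```text
time_s: 3.72
ee_pos: [0.4605, -0.1955, 0.0099]
eef_rot: [-3.141, -0.009, 0.023]
force: [-0.9, 2.0, 2.3]
grip_width: 0.0009
```

Call:
step_arm(steps=[{"x":0,"y":0,"z":0.002,"ax":0,"ay":0,"az":0,"claw":0.0}])

```text
time_s: 3.8
ee_pos: [0.4614, -0.1957, 0.0089]
eef_rot: [-3.141, -0.011, 0.022]
force: [-0.8, 9.6, 34.7]
grip_width: 0.0004
```

Call:
step_arm(steps=[{"x":0,"y":0,"z":-0.0005,"ax":0,"ay":0,"az":0,"claw":0.0}])

```text
time_s: 3.88
ee_pos: [0.4621, -0.1956, 0.01]
eef_rot: [3.142, -0.013, 0.022]
force: [-0.8, 0.7, 2.6]
grip_width: 0.0006
```

Call:
step_arm(steps=[{"x":0,"y":0,"z":0,"ax":0,"ay":0,"az":0,"claw":0.0}])

```text
time_s: 3.97
ee_pos: [0.4624, -0.1957, 0.0103]
eef_rot: [3.141, -0.014, 0.022]
force: [-0.3, 1.1, 3.2]
grip_width: 0.0004
```

Call:
step_arm(steps=[{"x":0,"y":0,"z":0.001,"ax":0,"ay":-0.4,"az":0,"claw":0.0}])

```text
time_s: 4.05
ee_pos: [0.4625, -0.1956, 0.0096]
eef_rot: [3.141, -0.007, 0.022]
force: [-1.1, 1.3, 2.8]
grip_width: -0.0
```

Call:
step_arm(steps=[{"x":0.004,"y":0,"z":0.0005,"ax":0,"ay":0,"az":0,"claw":0.0},{"x":0.004,"y":0,"z":0.0003,"ax":0,"ay":0,"az":0,"claw":0.0}])

```text
time_s: 4.22
ee_pos: [0.471, -0.1955, 0.0094]
eef_rot: [3.141, -0.007, 0.022]
force: [-1.0, 3.7, 8.2]
grip_width: 0.0005
```

Call:
step_arm(steps=[{"x":0.005,"y":0,"z":0.0002,"ax":0,"ay":0,"az":0,"claw":0.0},{"x":0.005,"y":0,"z":0.0002,"ax":0,"ay":0,"az":0,"claw":0.0}])

```text
time_s: 4.38
ee_pos: [0.4818, -0.1953, 0.0094]
eef_rot: [3.141, -0.007, 0.022]
force: [-1.9, 1.9, 6.1]
grip_width: 0.0005
```

```bash
python3 - <<'E'
from h import *
p,_=snap('side','s4')
print(ctrl.get_obs()['ee_pos'],btn(p,YEL)[0])
cv2.imwrite('pics/s4c.png',cv2.resize(p[90:200,250:370],(540,495),interpolation=cv2.INTER_CUBIC)[:,:,::-1])
E
```

```text
[ 0.4826568  -0.19528194  0.00947891] (317.8843688964844, 159.25143432617188)
```

View pics/s4c.png

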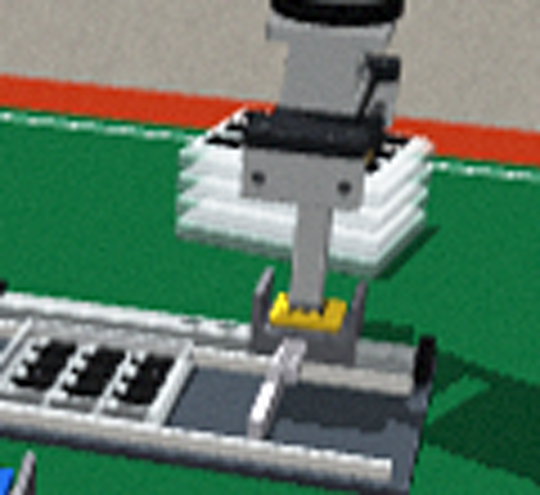

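The fence follows: its button has moved from side pixel 325.9 to 317.9 and sits pressed under the tip. I'll keep sliding.

Call:
step_arm(steps=[{"x":0.006,"y":0,"z":0.0002,"ax":0,"ay":0,"az":0,"claw":0.0},{"x":0.006,"y":0,"z":0.0002,"ax":0,"ay":0,"az":0,"claw":0.0},{"x":0.006,"y":0,"z":0.0002,"ax":0,"ay":0,"az":0,"claw":0.0}])

```text
time_s: 4.68
ee_pos: [0.5016, -0.1949, 0.0094]
eef_rot: [3.14, -0.008, 0.022]
force: [-1.5, 1.5, 7.1]
grip_width: 0.0006
```

Call:
step_arm(steps=[{"x":0.006,"y":0,"z":0.0002,"ax":0,"ay":0,"az":0,"claw":0.0},{"x":0.006,"y":0,"z":0.0002,"ax":0,"ay":0,"az":0,"claw":0.0},{"x":0.006,"y":0,"z":0.0002,"ax":0,"ay":0,"az":0,"claw":0.0}])

```text
time_s: 4.93
ee_pos: [0.5212, -0.1945, 0.0094]
eef_rot: [3.14, -0.008, 0.022]
force: [-0.6, 1.7, 6.8]
grip_width: 0.0001
```

Call:
step_arm(steps=[{"x":0.005,"y":0,"z":0.0002,"ax":0,"ay":0,"az":0,"claw":0.0},{"x":0.005,"y":0,"z":0.0002,"ax":0,"ay":0,"az":0,"claw":0.0},{"x":0.005,"y":0,"z":0.0002,"ax":0,"ay":0,"az":0,"claw":0.0}])

```text
time_s: 5.18
ee_pos: [0.538, -0.1941, 0.0094]
eef_rot: [3.14, -0.009, 0.022]
force: [-2.3, 1.5, 8.2]
grip_width: 0.0006
```

Call:
step_arm(steps=[{"x":0.005,"y":0,"z":0.0002,"ax":0,"ay":0,"az":0,"claw":0.0},{"x":0.005,"y":0,"z":0.0002,"ax":0,"ay":0,"az":0,"claw":0.0}])

```text
time_s: 5.35
ee_pos: [0.5487, -0.1939, 0.0094]
eef_rot: [3.139, -0.008, 0.022]
force: [-2.1, 1.7, 7.8]
grip_width: 0.0006
```

```bash
python3 - <<'E'
from h import *
p,_=snap('side','s5')
o=ctrl.get_obs();print(o['ee_pos'],o['force'],btn(p,YEL)[0])
cv2.imwrite('pics/s5c.png',cv2.resize(p[90:200,220:350],(650,550),interpolation=cv2.INTER_CUBIC)[:,:,::-1])
E
```

```text
[ 0.54957498 -0.19385538  0.00947892] [1.0841068  2.21706674 4.9001111 ] (294.95953369140625, 156.26300048828125)
```

View pics/s5c.png

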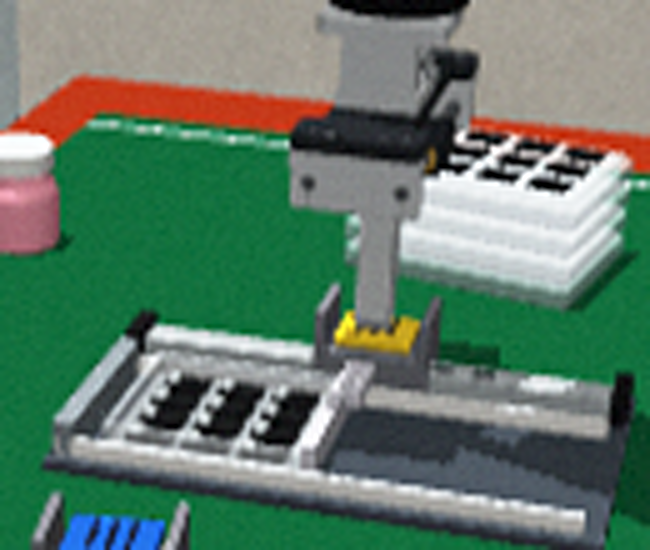

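The jaw (crop about (320,430)) has reached the tray, with a gap of roughly 20 mm still open to the end stop at (105,385).

Call:
step_arm(steps=[{"x":0.004,"y":0,"z":0.0002,"ax":0,"ay":0,"az":0,"claw":0.0},{"x":0.003,"y":0,"z":0.0002,"ax":0,"ay":0,"az":0,"claw":0.0}])

```text
time_s: 5.57
ee_pos: [0.5571, -0.1937, 0.0094]
eef_rot: [3.139, -0.009, 0.022]
force: [-2.8, 1.7, 7.9]
grip_width: 0.0004
```

Call:
step_arm(steps=[{"x":0.003,"y":0,"z":0.0003,"ax":0,"ay":0,"az":0,"claw":0.0},{"x":0.003,"y":0,"z":0.0003,"ax":0,"ay":0,"az":0,"claw":0.0}])

```text
time_s: 5.73
ee_pos: [0.5636, -0.1936, 0.0094]
eef_rot: [3.139, -0.008, 0.022]
force: [-9.0, -0.2, 10.7]
grip_width: 0.0004
```

```bash
python3 - <<'E'
from h import *
p,_=snap('side','s6')
o=ctrl.get_obs();print(o['ee_pos'],o['force'],btn(p,YEL)[0])
cv2.imwrite('pics/s6c.png',cv2.resize(p[90:200,220:350],(650,550),interpolation=cv2.INTER_CUBIC)[:,:,::-1])
E
```

```text
[ 0.56380386 -0.19368672  0.00938207] [-3.28223978  1.2921834  10.52098445] (289.94708251953125, 155.688232421875)
```

View pics/s6c.png

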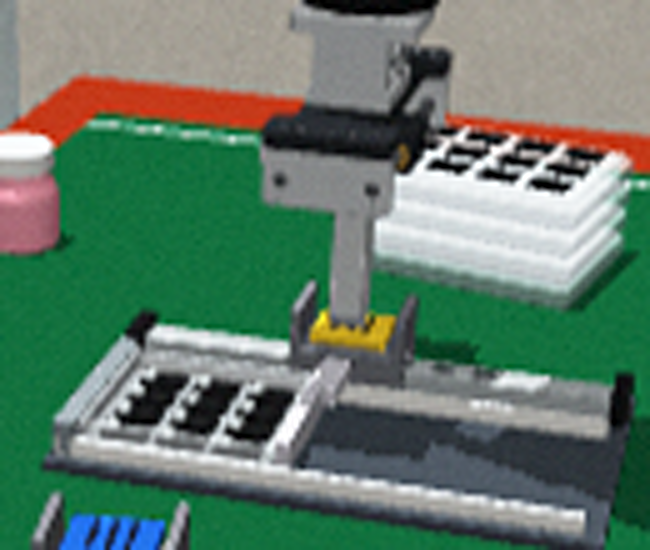

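Call:
step_arm(steps=[{"x":0.003,"y":0,"z":0.0004,"ax":0,"ay":0,"az":0,"claw":0.0}])

```text
time_s: 5.87
ee_pos: [0.566, -0.1938, 0.0093]
eef_rot: [3.138, -0.006, 0.023]
force: [-12.3, 0.5, 14.5]
grip_width: 0.0004
```

Call:
step_arm(steps=[{"x":0.002,"y":0,"z":0.0004,"ax":0,"ay":0,"az":0,"claw":0.0},{"x":0,"y":0,"z":0.0,"ax":0,"ay":0,"az":0,"claw":0.0}])

```text
time_s: 6.03
ee_pos: [0.5671, -0.194, 0.0095]
eef_rot: [3.138, -0.002, 0.023]
force: [-1.6, 2.8, 5.2]
grip_width: 0.0002
```

```bash
python3 - <<'E'
from h import *
p,_=snap('side','s7')
o=ctrl.get_obs();print(o['ee_pos'],o['force'],btn(p,YEL)[0])
E
```

```text
[ 0.56720165 -0.19403103  0.00941837] [-4.04150903  1.51820848  8.67282944] (290.0, 156.0)
```

The button's pixel stayed at 290 while the tool pushed on with 12 N, so the fence is against the stop. I'll lift off now.

Call:
step_arm(steps=[{"x":0,"y":0,"z":-0.003,"ax":0,"ay":0,"az":0,"claw":0.0},{"x":0,"y":0,"z":-0.006,"ax":0,"ay":0,"az":0,"claw":0.0},{"x":0,"y":0,"z":-0.02,"ax":0,"ay":0,"az":0,"claw":0.0},{"x":0,"y":0,"z":-0.04,"ax":0,"ay":0,"az":0,"claw":0.0},{"x":0,"y":0,"z":-0.04,"ax":0,"ay":0,"az":0,"claw":0.0}])

```text
time_s: 6.5
ee_pos: [0.5629, -0.1924, 0.1128]
eef_rot: [-3.139, 0.014, 0.022]
force: [-0.7, -0.4, 1.1]
grip_width: 0.0002
```

Call:
step_arm(steps=[{"x":-0.04,"y":0,"z":-0.01,"ax":0,"ay":0,"az":0,"claw":0.0},{"x":-0.04,"y":0,"z":0,"ax":0,"ay":0,"az":0,"claw":0.0},{"x":-0.04,"y":0,"z":0,"ax":0,"ay":0,"az":0,"claw":0.0},{"x":-0.04,"y":0,"z":0,"ax":0,"ay":0,"az":0,"claw":0.0},{"x":-0.04,"y":0,"z":0,"ax":0,"ay":0,"az":0,"claw":0.0}])

```text
time_s: 6.92
ee_pos: [0.3654, -0.1983, 0.1333]
eef_rot: [3.136, -0.001, 0.026]
force: [-0.0, -1.4, 0.7]
grip_width: 0.0005
```

Call:
step_arm(steps=[{"x":0,"y":0,"z":0,"ax":0,"ay":0,"az":0,"claw":0.0},{"x":0,"y":0,"z":0,"ax":0,"ay":0,"az":0,"claw":0.0}])

```text
time_s: 7.08
ee_pos: [0.3597, -0.1979, 0.1337]
eef_rot: [3.135, -0.001, 0.023]
force: [1.2, -0.7, 0.2]
grip_width: 0.0002
```

```bash
python3 - <<'E'
from h import *
p,D=snap('top','t8');s,Ds=snap('side','s8')
for c in(YEL,BLU):
    r=btn(p,c);u,v=map(int,r[0]);o,dd=ray('top',[r[0]])
    print(r,onz('top',[r[0]],.05).round(4),(o+dd[0]*D[v,u]).round(4),btn(s,c)[0])
cv2.imwrite('pics/t8c.png',cv2.resize(p[100:290,150:450],None,fx=2.5,fy=2.5,interpolation=cv2.INTER_CUBIC)[:,:,::-1])
cv2.imwrite('pics/s8c.png',cv2.resize(s[90:200,220:350],(650,550),interpolation=cv2.INTER_CUBIC)[:,:,::-1])
o=ctrl.get_obs();print(o['time_s'],o['ee_pos'],o['force'])
E
```

```text
((384.1327819824219, 190.9911651611328), (21.15304183959961, 17.69405746459961), 86.18592071533203) [[ 0.5605 -0.1938  0.05  ]] [ 0.5605 -0.1937  0.0502] (290.0400085449219, 153.22000122070312)
((245.8378448486328, 169.5270233154297), (21.700664520263672, 16.933095932006836), 80.53767395019531) [[0.6041 0.0897 0.05  ]] [0.604  0.0897 0.0508] (241.51707458496094, 197.85496520996094)
7.1833 [ 0.36078723 -0.19784869  0.1334445 ] [ 0.71077788 -0.03341945  0.77168137]
```

View pics/t8c.png

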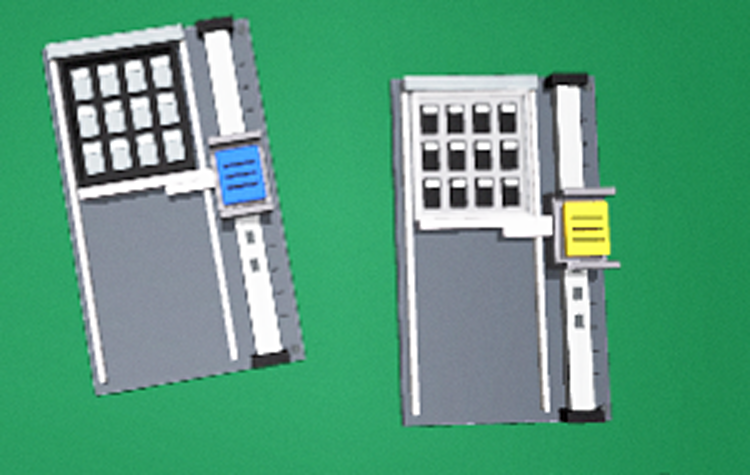

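View pics/s8c.png

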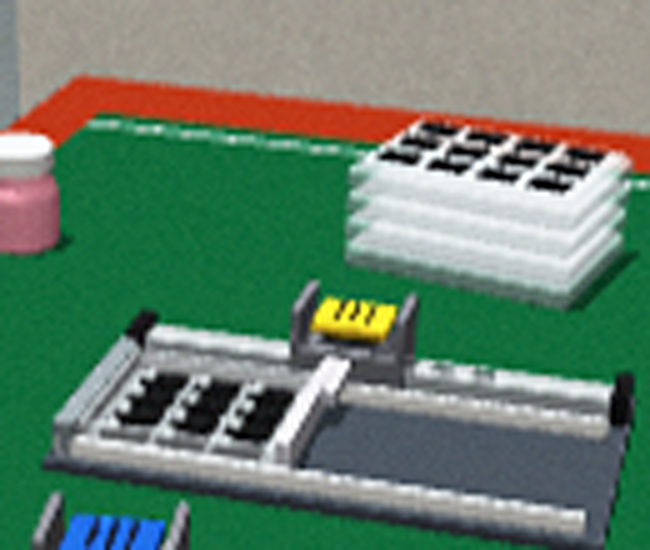

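The last pictures show the tray home between jaw and stop, with the yellow button up (top at 0.050). The fence moved 102 mm, the blue lane is unchanged to the pixel, and the arm is clear.

```bash
python3 - <<'E'
from h import *
print(ticket.hand_in())
E
```

```text
the job is handed in; nothing more can be done
None
```

I held the yellow button down with the closed fingers and slid its fence about 102 mm until the clear tray was against the grey end stop. Then I lifted off, backed the arm away and handed the job in at about 7.2 s; no verdict was given.

**Last checks:**
- **Yellow fence:** it stopped moving while the tool pushed on with about 12 N, so it is against the stop. After the lift the button is back up, with its top measured at 0.050 m.
- **Tray:** it lies flat between the jaw and the end stop in both views.
- **Blue lane:** the blue button moved less than 0.1 pixel in either view from start to finish.
- **Arm:** it is clear of everything.

**What disagreed:**
- **Reported height:** the tool height in the state read about 38 mm lower than the fingertip seen by the side camera. I went by the camera and the contact force instead.
- **Button press:** the force briefly reached 35 N when the button bottomed out, and I eased off at once.

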